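# Clip the drawer key back on the tall bench eye

### The job

Clip the snap hook of the drawer key onto the taller of the two steel eyes screwed to the bench: push its sprung gate in against one upright leg of the eye until the leg is inside the hook and the gate has snapped shut behind it. Then lay the key clip down flat and let go.

Things in the scene. Friction and masses are not known exactly. Their poses are not given: they have to be found in the camera images.
- fob (a point): Centre of the key clip's black fob, the part to grasp: 60 (x) x 20 (y) x 20 mm, 10 mm above the bench. x points to the flat steel snap hook ahead (x 31 to 105 mm, 65 wide, 9 mm bar lying on the bench); inside free for x 40 to 95, y -23 to 23. A leg enters along x within 9 mm of y = 0; the gate shuts behind it once its axis is at x 44 to 57 (rear end of the inside). Key blade at -x, to -62.
- gate (a joint): Angle of the gate, a 6 mm dark steel bar closing the front of the snap hook 100 mm ahead of the fob centre, from its upright pivot pin at y = -20 mm to the nose at y = +16. 0 = shut; it swings only inward (towards the fob), up to 1.6 rad. A spring shuts it; pushing it in takes about 1 to 4 N.
- left_leg (a point): On the axis of an upright leg of the tall eye, 30 mm above the bench. The eye: a fixed arched staple of 8 mm steel rod, 65 mm high, legs 70 mm apart, on a 106 x 32 mm plate, 4 mm thick (6.5 at the leg collars): carry the hook 10 to 30 mm up when clipping. y points along the eye from the other leg to this one, x square to it, away from the robot. Wrong eye: 34 mm high, legs 36 mm apart.
- right_leg (a point): The same point on the other leg of the tall eye, 70 mm away in the -y direction of the eye (to the robot's right). Same axes, same sizes. Either leg may be clipped.
There are look-alikes about, which are no part of the job. Leave any turquoise look-alike of the part that bears left_leg alone.

How it is judged:
By the outcome, as a careful person would: the job done as asked, in the order asked, and still so for the second after the job is handed in, with the robot touching nothing.
It also fails if it takes over 35 s, if anything falls off the work surface, if the arm or the gripper's body presses on something with over 40 N, if the wrist force passes 120 N, or if a joint passes its speed limit or range.

### The arm

A 6-joint arm with a two-finger parallel gripper is mounted at the origin on a cart in front of the work surface, level with it; the furniture and walls round the work are solid. World frame = base frame: x ahead of the robot, y to its left, z up, the work surface at z = 0. Lengths are in mm, angles in rad, forces in N, time in s.
With the tool pointing down it reaches from about 350 to 775 mm from the base axis. Payload 7.3 kg.
Tool frame: the origin (TCP) lies at the very end of the fingers, on their centre line; the grasp point (between the pads) lies bot.grip_point_offset behind it (bot.grip_point_offset is the distance from the TCP to the grasp point, in mm); z points along the fingers, y is the line along which they close (so a half turn about z gives the same grasp; the last joint's range is limited). The gripper opens to 92 mm and grips with 3 to 60 N. Pads are 19 mm wide; open, the fingers measure 130 mm over their backs; the gripper's body (75 mm by 190 mm) begins 47 mm behind the grasp point.
Start: joints at [-1.454, 0.342, 1.524, -0, 1.275, -0.146], TCP at [136.409, -506.989, 226.741] pointing down, gripper open.
Joint ranges: [-2.53, 2.53], [-0.77, 2.02], [0.04, 2.7], [-1, 4.14], [0.28, 2.66], [-3.11, 3.11]. Speed limits (rad/s): [2.57, 2.57, 3.14, 3.14, 3.14, 3.14].

### API

Orientations are given as [roll, pitch, yaw] about the fixed x, y, z axes, in that order (R = Rz(yaw) Ry(pitch) Rx(roll)).
In Python, from plant import bot gives the robot as it stands. The module is installed in compiled form; this text tells all that it offers.
- The arm moves only by the tool carry_out, never from a script. Its argument "plan" is a list of rows, each an object of numbers: "tx", "ty", "tz": the shift along the world's x, y, z in mm; "rx", "ry", "rz": the turn, a rotation vector about the world's x, y, z in rad. A call has 1 to 12 rows; each row shifts and turns the commanded pose from where the row before left it; what a row does not reach is not made up. A row lasts 1/10 s, in which the tool goes at most 50 mm and 8.59 degrees, less where a joint would pass 70% of its speed; a pose out of reach is approached as far as the arm can. A call with a gripper value outside its range is refused whole. "gripper" is the closure, from 0 (fully open) to 1 (shut), set as the call begins (left out, the last holds). The fingers move at their own pace and stop on an object; the grip force is fixed at half the most. Time passes only in rows, so rows that do not move let the fingers close. It gives the time, the measured TCP pose, the force, the opening and the grip force at its end, in the units of the state.
- bot.get_obs(): the state, without advancing time (a new reading comes with each control period).
- bot.capture(name): name is "scene" or "top" or "wrist"; returns the picture (480x640x3 uint8, red, green, blue); there is no depth.
- bot.camera_model(name): a dict with "camera_matrix" (3x3 intrinsics, pixels), "R" (3x3) and "t" (3): a world point X has camera coordinates R X + t. Camera axes: x right, y down, z forward; pixel columns grow to the right and rows downward; lengths in mm; the calibration is good to about 2 mm. A picture is of the moment at which its call begins: read the wrist's pose just before it. camera_model takes no time and is no camera call; for the wrist camera it gives the pose at the moment of the call.
- bot.close_job(): hands the job in; it is judged then, once.
The state is a dict: "time": time; "joint_positions": joint angles; "dq": joint speeds; "tau": joint torques, N m; "tool_pos": TCP position; "tcp_rot": TCP orientation; "contact_force": force on the tool from outside, world axes, zero at the start; "moment": the same for the moment, N m; "grip_width": finger opening in mm; "finger_force": force on a finger pad.
Only numpy, scipy, OpenCV 4.12 (cv2) and the standard library are available. Lean on these libraries where they do the work, as an engineer would, in place of code of your own. Each camera call takes 0.05 s, during which the arm holds its last target. There are 200 camera calls.

## Working session

There is one attempt and no reset: what is moved stays moved. The work goes in short steps, Python scripts to look and compute and a tool call to move; the robot and the scene stay as the last step left them, time stands still between calls to the robot, and variables do not carry over. Pictures are saved under pics/ and viewed, at most 10 in all, crops included, and the job is handed in when it is done.

Besides the shell and the picture viewer there is one more tool, called after "Request:" by a JSON object that holds its "op" and its "data", one argument or row to a line. carry_out: Moves the arm, as the interface text tells. Its arguments: {"type":"object","properties":{"plan":{"type":"array"},"gripper":{"type":"number"}},"required":["plan"]}

```bash
mkdir -p pics
python3 - <<'E'
from plant import bot
import cv2,numpy as np
print(bot.get_obs(), bot.grip_point_offset)
for n in("scene","top"):
    im=bot.capture(n); cv2.imwrite(f"pics/{n}0.png",im[:,:,::-1]); m=bot.camera_model(n); print(n,m)
E
```

```text
{'time': 0.0, 'joint_positions': array([-1.45401936e+00,  3.42694434e-01,  1.52507367e+00, -3.34586392e-06,
        1.27540847e+00, -1.45963513e-01]), 'dq': array([ 0.00102062,  0.00110252, -0.00137416,  0.00126234,  0.00142873,
        0.00089905]), 'tau': array([ 5.59446198e-04, -4.31247389e+01, -2.44220996e+01,  7.17154378e-02,
        5.60637563e-02, -1.50032861e-04]), 'tool_pos': array([ 136.34466231, -506.53333683,  226.03988804]), 'tcp_rot': array([-3.14002511e+00, -2.27208732e-04,  2.62741281e-01]), 'contact_force': array([-0.14268356,  0.54466285,  0.4630825 ]), 'moment': array([-0.01891309, -0.02142606, -0.00912621]), 'finger_force': 0.0, 'grip_width': 91.8007877004414} 18.8
scene {'camera_matrix': array([[579.02917133,   0.        , 317.25923334],
       [  0.        , 579.02917133, 238.72550186],
       [  0.        ,   0.        ,   1.        ]]), 'R': array([[ 0.47498786, -0.87997448, -0.00560699],
       [-0.39371355, -0.20680958, -0.89566704],
       [ 0.78700456,  0.42763852, -0.44468992]]), 't': array([-404.62676515,  221.60964505,  707.53222815])}
top {'camera_matrix': array([[567.45013791,   0.        , 325.95742862],
       [  0.        , 567.45013791, 233.08807383],
       [  0.        ,   0.        ,   1.        ]]), 'R': array([[ 3.71333374e-03, -9.99218097e-01, -3.93624819e-02],
       [-9.93359166e-01,  8.40697988e-04, -1.15051555e-01],
       [ 1.14994688e-01,  3.95283070e-02, -9.92579334e-01]]), 't': array([-145.69076577,  536.89056452,  847.30195379])}
```

View pics/top0.png

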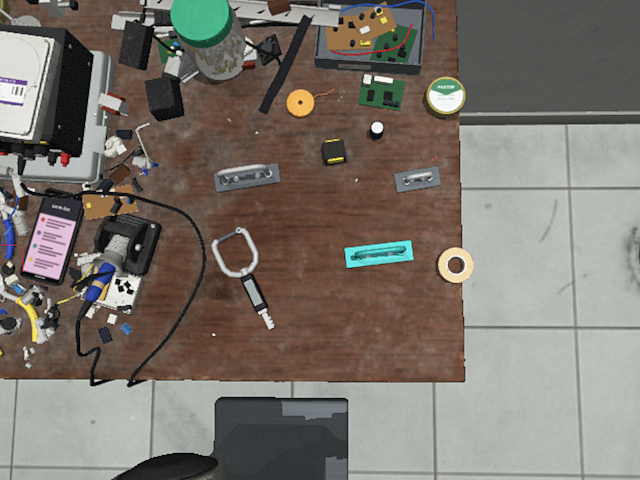

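View pics/scene0.png

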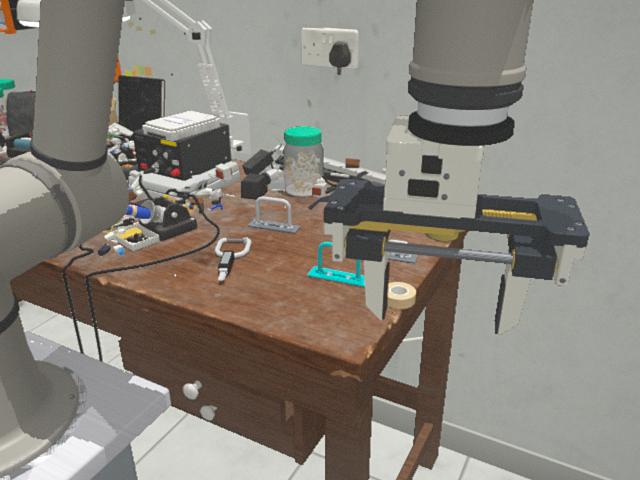

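Top view: the key clip has its fob at about (254,291) and its hook at (235,253), pointing up and left. The tall grey eye is at (247,177), the short eye at (417,179) and the turquoise look-alike at (378,253). I'll enlarge the clip and the eye.

```bash
cat > h.py <<'E'
import numpy as np,cv2
from plant import bot
def ray(m,uv,z):
    K,R,t=m["camera_matrix"],np.array(m["R"]),np.array(m["t"])
    d=R.T@np.linalg.inv(K)@np.array([*uv,1.]); c=-R.T@t
    return (c+d*(z-c[2])/d[2])
def proj(m,X):
    p=m["camera_matrix"]@(m["R"]@np.array(X,float)+m["t"]); return p[:2]/p[2]
E
python3 - <<'E'
from h import *
im=cv2.imread("pics/top0.png")[155:335,195:295]
cv2.imwrite("pics/c1.png",cv2.resize(im,(333,600),interpolation=cv2.INTER_CUBIC))
m=bot.camera_model("top")
for n,uv,z in [("fob",(254,291),20),("hook",(240,230),9),("keytip",(270,327),5),("plateL",(216,183),4),("plateR",(279,177),4)]: print(n,ray(m,uv,z).round())
E
```

```text
fob [448. -34.  20.]
hook [544.  -8.   9.]
keytip [392. -57.   5.]
plateL [621.  34.   4.]
plateR [631. -68.   4.]
```

View pics/c1.png

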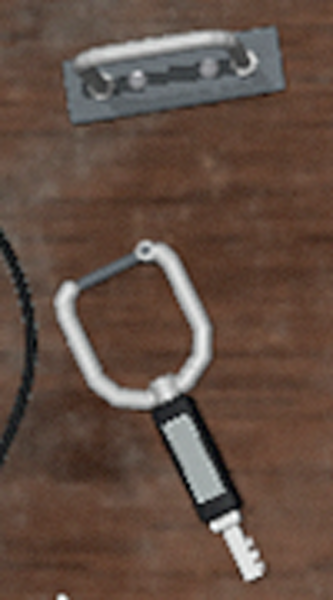

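Crop: the gate pivot is at top-image (238.5,229.7), the nose at (215,241.4) and the fob centre at about (254,292). The eye legs' feet are at about (224,180) and (269,174). Clip yaw is about 0.45 and eye yaw about 0.1. I'll move above the fob now and look with the wrist camera.

Request:
{"op": "carry_out", "data": {
  "plan": [
    {"tx": 26, "ty": 39, "rz": 0.016},
    {"tx": 26, "ty": 39, "rz": 0.016},
    {"tx": 26, "ty": 39, "rz": 0.016},
    {"tx": 26, "ty": 39, "rz": 0.016},
    {"tx": 26, "ty": 39, "rz": 0.016},
    {"tx": 26, "ty": 39, "rz": 0.016},
    {"tx": 26, "ty": 39, "rz": 0.016},
    {"tx": 26, "ty": 40, "rz": 0.016},
    {"tx": 26, "ty": 40, "rz": 0.016},
    {"tx": 26, "ty": 40, "rz": 0.016},
    {"tx": 26, "ty": 40, "rz": 0.016},
    {"tx": 26, "ty": 40, "rz": 0.014}
  ]
}}

```text
invalid input at $.plan[0]: expected keys tx, ty, tz, rx, ry, rz
```

Request:
{"op": "carry_out", "data": {
  "plan": [
    {},
    {},
    {}
  ]
}}

```text
invalid input at $.plan[0]: expected keys tx, ty, tz, rx, ry, rz
```

Run:
```python
from h import *
import pickle
o=bot.get_obs(); m=bot.camera_model("wrist"); im=bot.capture("wrist"); cv2.imwrite("pics/w1.png",im[:,:,::-1])
pickle.dump(m,open("w1.pkl","wb")); print(o["time"],o["tool_pos"],o["tcp_rot"],o["joint_positions"])
```

```text
0.1 [ 136.34305342 -506.61794799  226.11246647] [-3.14023422e+00 -1.69153090e-04  2.62781580e-01] [-1.45402483e+00  3.42662917e-01  1.52491251e+00 -3.16589124e-05
  1.27538581e+00 -1.46000959e-01]
```

View pics/w1.png

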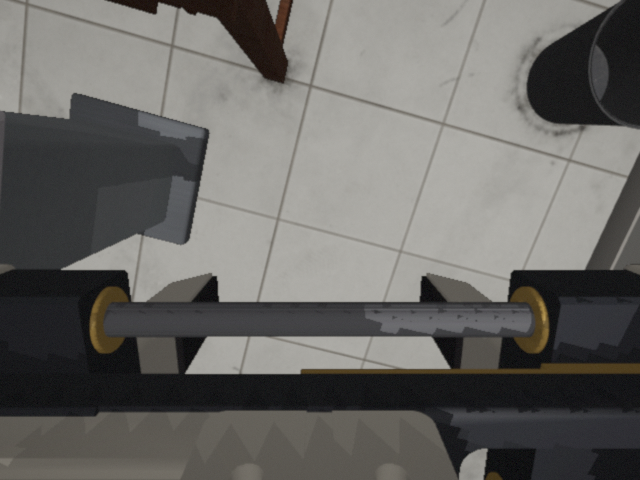

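The wrist picture shows only the floor, because the moves were refused: each row needs all six keys. The camera sees ahead of the fingers, along tool +x.

Request:
{"op": "carry_out", "data": {
  "plan": [
    {"tx": 26, "ty": 39, "tz": 0, "rx": 0, "ry": 0, "rz": 0.016},
    {"tx": 26, "ty": 39, "tz": 0, "rx": 0, "ry": 0, "rz": 0.016},
    {"tx": 26, "ty": 39, "tz": 0, "rx": 0, "ry": 0, "rz": 0.016},
    {"tx": 26, "ty": 39, "tz": 0, "rx": 0, "ry": 0, "rz": 0.016},
    {"tx": 26, "ty": 39, "tz": 0, "rx": 0, "ry": 0, "rz": 0.016},
    {"tx": 26, "ty": 39, "tz": 0, "rx": 0, "ry": 0, "rz": 0.016},
    {"tx": 26, "ty": 39, "tz": 0, "rx": 0, "ry": 0, "rz": 0.016},
    {"tx": 26, "ty": 40, "tz": 0, "rx": 0, "ry": 0, "rz": 0.016},
    {"tx": 26, "ty": 40, "tz": 0, "rx": 0, "ry": 0, "rz": 0.016},
    {"tx": 26, "ty": 40, "tz": 0, "rx": 0, "ry": 0, "rz": 0.016},
    {"tx": 26, "ty": 40, "tz": 0, "rx": 0, "ry": 0, "rz": 0.016},
    {"tx": 26, "ty": 40, "tz": 0, "rx": 0, "ry": 0, "rz": 0.014}
  ]
}}

```text
time: 1.35
tool_pos: [449.1, -32.0, 226.7]
tcp_rot: [3.141, -0.0, 0.454]
contact_force: [-0.1, -1.4, -0.4]
grip_width: 91.7
finger_force: 0.0
```

Request:
{"op": "carry_out", "data": {
  "plan": [
    {"tx": 0, "ty": 0, "tz": 0, "rx": 0, "ry": 0, "rz": 0},
    {"tx": 0, "ty": 0, "tz": 0, "rx": 0, "ry": 0, "rz": 0}
  ]
}}

```text
time: 1.55
tool_pos: [448.3, -33.0, 226.3]
tcp_rot: [-3.141, 0.001, 0.456]
contact_force: [0.6, 0.6, 0.3]
grip_width: 91.8
finger_force: 0.0
```

Run:
```python
from h import *
import pickle
o=bot.get_obs(); m=bot.camera_model("wrist"); im=bot.capture("wrist"); cv2.imwrite("pics/w2.png",im[:,:,::-1])
pickle.dump(m,open("w2.pkl","wb")); print(o["time"],o["tool_pos"],o["tcp_rot"],o["joint_positions"])
```

```text
1.55 [448.34701624 -33.02009347 226.31466895] [-3.14125199e+00  1.06459446e-03  4.55838405e-01] [-2.43982876e-01  2.04672068e-01  1.71698790e+00 -4.52497047e-04
  1.22096651e+00  8.71130535e-01]
```

View pics/w2.png

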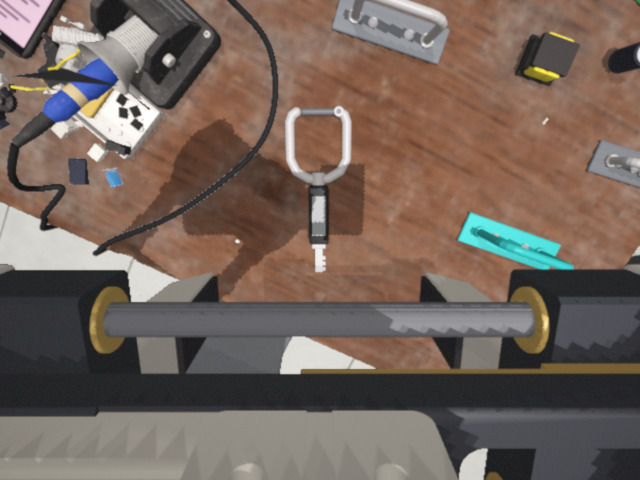

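The clip is nearly aligned with the tool. Pivot (339,111), nose (291,113), fob from (318,185) to (319,243), eye plate corners (437,62), (447,30) and (333,33).

Run:
```python
from h import *
import pickle
m=pickle.load(open("w2.pkl","rb")); t=bot.camera_model("top")
p=ray(m,(339,111),9);n=ray(m,(291,113),9);f=ray(m,(318,186),20);r=ray(m,(319,243),20);print("piv,nose,f,r",p,n,f,r,(f+r)/2)
mid=(p+n)/2;d=mid-(f+r)/2;print("yaw",np.arctan2(d[1],d[0]),np.linalg.norm(d[:2]),"gate yaw",np.arctan2(-(n-p)[0],(n-p)[1]))
print("top fob",ray(t,(254,292),20), "top feet",ray(t,(224.4,180.5),6),ray(t,(269,174.5),6))
print("wrist foot R",ray(m,(433,43),6),"corners",ray(m,(437,62),4),ray(m,(447,30),4),ray(m,(333,33),4))
im=cv2.imread("pics/w2.png")[0:130,270:470]
cv2.imwrite("pics/c2.png",cv2.resize(im,(800,520),interpolation=cv2.INTER_CUBIC))
```

```text
piv,nose,f,r [546.30902264  -6.708874     9.        ] [524.34414054  33.95207052   9.        ] [474.06460237 -19.64392137  20.        ] [422.71823057 -45.91942859  20.        ] [448.39141647 -32.78167498  20.        ]
yaw 0.49029624665935007 98.5443387679231 gate yaw 0.4952850486290977
top fob [446.4292147  -33.57724094  20.        ] top feet [625.07400433  19.9928271    6.        ] [634.5595237  -52.04378929   6.        ]
wrist foot R [638.42183571 -58.07107897   6.        ] corners [626.68356075 -70.03515243   4.        ] [654.27742129 -64.43784937   4.        ] [605.551725    29.28689839   4.        ]
```

View pics/c2.png

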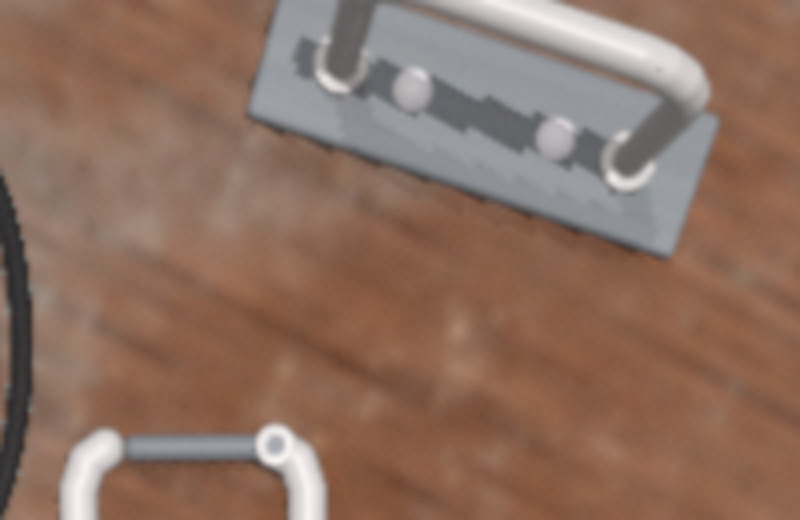

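The eye's feet are at wrist pixels (355,16.5) and (427,40). I'll descend and grasp.

Request:
{"op": "carry_out", "data": {
  "plan": [
    {"tx": -1, "ty": 0, "tz": -45, "rx": 0, "ry": 0, "rz": 0.035},
    {"tx": 0, "ty": 0, "tz": -45, "rx": 0, "ry": 0, "rz": 0},
    {"tx": 0, "ty": 0, "tz": -45, "rx": 0, "ry": 0, "rz": 0},
    {"tx": 0, "ty": 0, "tz": -45, "rx": 0, "ry": 0, "rz": 0},
    {"tx": 0, "ty": 0, "tz": -30, "rx": 0, "ry": 0, "rz": 0},
    {"tx": 0, "ty": 0, "tz": -12, "rx": 0, "ry": 0, "rz": 0},
    {"tx": 0, "ty": 0, "tz": 0, "rx": 0, "ry": 0, "rz": 0}
  ]
}}

```text
time: 2.3
tool_pos: [445.6, -35.2, 3.2]
tcp_rot: [-3.139, 0.003, 0.485]
contact_force: [0.5, -0.1, 0.6]
grip_width: 92.1
finger_force: 0.0
```

Request:
{"op": "carry_out", "data": {
  "plan": [
    {"tx": 0, "ty": 0, "tz": 0, "rx": 0, "ry": 0, "rz": 0},
    {"tx": 0, "ty": 0, "tz": 0, "rx": 0, "ry": 0, "rz": 0},
    {"tx": 0, "ty": 0, "tz": 0, "rx": 0, "ry": 0, "rz": 0},
    {"tx": 0, "ty": 0, "tz": 0, "rx": 0, "ry": 0, "rz": 0},
    {"tx": 0, "ty": 0, "tz": 0, "rx": 0, "ry": 0, "rz": 0},
    {"tx": 0, "ty": 0, "tz": 0, "rx": 0, "ry": 0, "rz": 0},
    {"tx": 0, "ty": 0, "tz": 0, "rx": 0, "ry": 0, "rz": 0},
    {"tx": 0, "ty": 0, "tz": 0, "rx": 0, "ry": 0, "rz": 0}
  ],
  "gripper": 1
}}

```text
time: 3.1
tool_pos: [447.4, -33.9, 4.8]
tcp_rot: [3.141, 0.0, 0.488]
contact_force: [0.5, -0.6, -0.7]
grip_width: 32.7
finger_force: 0.0
```

Run:
```python
from h import *
import pickle
m=pickle.load(open("w2.pkl","rb"))
L=ray(m,(355.2,16.5),6.5);R=ray(m,(427,40),6.5);d=L-R
print("wrist",L,R,np.linalg.norm(d),np.arctan2(-d[0],d[1]))
print("corners",ray(m,(332,29.2),4),ray(m,(437,64.5),4))
print(bot.get_obs()["tool_pos"],bot.get_obs()["tcp_rot"],bot.get_obs()["grip_width"])
```

```text
wrist [625.98789801  16.96362967   6.5       ] [637.98547382 -51.7290323    6.5       ] 69.73251490354497 0.17291173104907875
corners [607.98413439  31.54468335   4.        ] [624.80748464 -71.14527277   4.        ]
[447.4193987  -33.93384736   4.75325866] [3.14148838e+00 4.52359577e-06 4.87960210e-01] 32.742373394898095
```

Request:
{"op": "carry_out", "data": {
  "plan": [
    {"tx": 0, "ty": 0, "tz": 0, "rx": 0, "ry": 0, "rz": 0},
    {"tx": 0, "ty": 0, "tz": 0, "rx": 0, "ry": 0, "rz": 0},
    {"tx": 0, "ty": 0, "tz": 0, "rx": 0, "ry": 0, "rz": 0},
    {"tx": 0, "ty": 0, "tz": 0, "rx": 0, "ry": 0, "rz": 0}
  ]
}}

```text
time: 3.5
tool_pos: [447.3, -33.9, 4.7]
tcp_rot: [-3.142, 0.0, 0.488]
contact_force: [-0.9, 0.8, -0.8]
grip_width: 19.4
finger_force: 30.0
```

Request:
{"op": "carry_out", "data": {
  "plan": [
    {"tx": 0, "ty": 0, "tz": 10, "rx": 0, "ry": 0, "rz": 0},
    {"tx": 0, "ty": 0, "tz": 9, "rx": 0, "ry": 0, "rz": 0},
    {"tx": 10, "ty": 7, "tz": 0, "rx": 0, "ry": 0, "rz": -0.11},
    {"tx": 10, "ty": 7, "tz": 0, "rx": 0, "ry": 0, "rz": -0.11},
    {"tx": 10, "ty": 7, "tz": 0, "rx": 0, "ry": 0, "rz": -0.1},
    {"tx": 10, "ty": 6, "tz": 0, "rx": 0, "ry": 0, "rz": 0},
    {"tx": 0, "ty": 0, "tz": 0, "rx": 0, "ry": 0, "rz": 0},
    {"tx": 0, "ty": 0, "tz": 0, "rx": 0, "ry": 0, "rz": 0}
  ]
}}

```text
time: 4.3
tool_pos: [487.2, -6.9, 23.9]
tcp_rot: [3.142, 0.0, 0.17]
contact_force: [-0.3, 0.0, -0.9]
grip_width: 19.8
finger_force: 30.0
```

Run:
```python
from h import *
import pickle
o=bot.get_obs(); m=bot.camera_model("wrist"); im=bot.capture("wrist"); cv2.imwrite("pics/w3.png",im[:,:,::-1])
pickle.dump(m,open("w3.pkl","wb")); print(o["time"],o["tool_pos"],o["tcp_rot"],o["grip_width"],o["finger_force"])
```

```text
4.3 [487.16983089  -6.91900182  23.87055283] [3.14153893e+00 3.64682540e-04 1.70295240e-01] 19.808292148962735 29.970983862876892
```

View pics/w3.png

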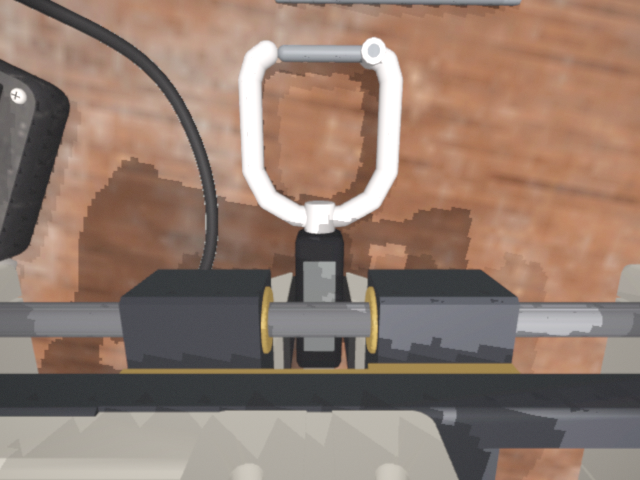

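The clip is held straight: pivot (373,50), nose (267,53). The plate's near edge spans columns 276 to 521 at row 3. Next I check the lateral offset.

Run:
```python
from h import *
import pickle
m=pickle.load(open("w3.pkl","rb"))
A=ray(m,(276,3),2);B=ray(m,(520,5),2);print("corners",A,B,np.linalg.norm(A-B),np.arctan2(-(A-B)[0],(A-B)[1]))
z=9+19
p=ray(m,(373,50),z);n=ray(m,(267,53),z);d=n-p;print("piv,nose",p,n,np.linalg.norm(d),np.arctan2(-d[0],d[1]))
for yaw in (0.16,):
  u=np.array([np.cos(yaw),np.sin(yaw)]);v=np.array([-u[1],u[0]])
  e=(A-B)[:2];e/=np.linalg.norm(e); w=np.array([e[1],-e[0]])
  Lc=A[:2]-18*e+16*w
  print("leg from corner",Lc,"leg from feet",(626,17.3))
  for L in(Lc,np.array([626,17.3])):
    r=L-np.array([487.2,-6.9]); print("in tool frame",r@[np.cos(.17),np.sin(.17)],r@[-np.sin(.17),np.cos(.17)])
  mid=(p+n)[:2]/2-np.array([487.2,-6.9]);print("gate mid tool frame",mid@[np.cos(.17),np.sin(.17)],mid@[-np.sin(.17),np.cos(.17)])
```

```text
corners [608.50540271  32.45737081   2.        ] [625.63161602 -71.64126499   2.        ] 105.49802442552507 0.16305842288866085
piv,nose [590.90978985 -10.24137727  28.        ] [583.04557769  29.33014423  28.        ] 40.34539808775324 0.19617808778601692
leg from corner [627.21523186  17.29352258] leg from feet (626, 17.3)
in tool frame 142.0899966359508 0.15666147900278274
in tool frame 140.89337849446835 0.3686413087123216
gate mid tool frame 101.12146463063337 -0.6732890620959259
```

Request:
{"op": "carry_out", "data": {
  "plan": [
    {"tx": 9, "ty": 1.5, "tz": 0, "rx": 0, "ry": 0, "rz": 0},
    {"tx": 9, "ty": 1.5, "tz": 0, "rx": 0, "ry": 0, "rz": 0},
    {"tx": 9, "ty": 1.5, "tz": 0, "rx": 0, "ry": 0, "rz": 0},
    {"tx": 9, "ty": 1.5, "tz": 0, "rx": 0, "ry": 0, "rz": 0},
    {"tx": 9, "ty": 1.5, "tz": 0, "rx": 0, "ry": 0, "rz": 0},
    {"tx": 9, "ty": 1.5, "tz": 0, "rx": 0, "ry": 0, "rz": 0}
  ]
}}

```text
time: 4.95
tool_pos: [541.6, 2.2, 23.4]
tcp_rot: [-3.141, 0.001, 0.168]
contact_force: [-0.7, -0.4, -0.9]
grip_width: 20.0
finger_force: 30.0
```

Request:
{"op": "carry_out", "data": {
  "plan": [
    {"tx": 9, "ty": 1.5, "tz": 0, "rx": 0, "ry": 0, "rz": 0},
    {"tx": 9, "ty": 1.5, "tz": 0, "rx": 0, "ry": 0, "rz": 0},
    {"tx": 9, "ty": 1.5, "tz": 0, "rx": 0, "ry": 0, "rz": 0},
    {"tx": 9, "ty": 1.5, "tz": 0, "rx": 0, "ry": 0, "rz": 0},
    {"tx": 0, "ty": 0, "tz": 0, "rx": 0, "ry": 0, "rz": 0},
    {"tx": 0, "ty": 0, "tz": 0, "rx": 0, "ry": 0, "rz": 0}
  ]
}}

```text
time: 5.55
tool_pos: [577.4, 8.1, 23.6]
tcp_rot: [-3.142, 0.0, 0.168]
contact_force: [-0.3, -0.1, -1.4]
grip_width: 19.8
finger_force: 30.0
```

Run:
```python
from h import *
import pickle
o=bot.get_obs(); im=bot.capture("wrist"); cv2.imwrite("pics/w4.png",im[:,:,::-1])
print(o["time"],o["tool_pos"],o["tcp_rot"],o["grip_width"],o["finger_force"],o["contact_force"])
```

```text
5.55 [577.35612277   8.12753533  23.61827508] [-3.14158605e+00  2.90957696e-04  1.68001896e-01] 19.84107213376329 29.971016943454742 [-0.30301222 -0.05477886 -1.44214703]
```

View pics/w4.png

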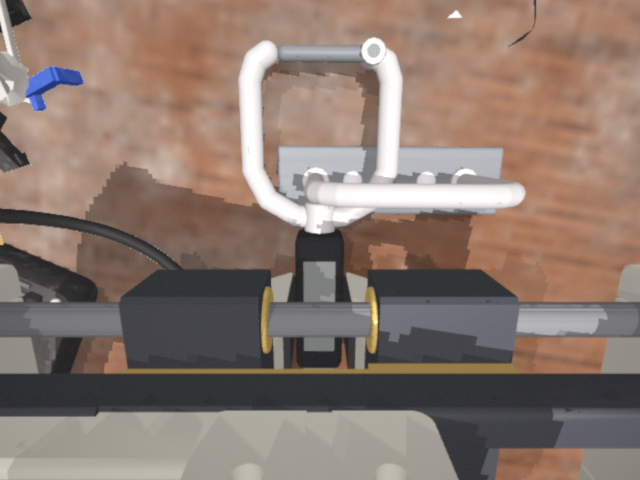

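The leg is inside the hook: its foot is at (315,178) between the rear bar and the shut gate at (320,53). Next I lower the clip and release with a partial opening, because the cable lies to the left.

Request:
{"op": "carry_out", "data": {
  "plan": [
    {"tx": 0, "ty": 0, "tz": -5, "rx": 0, "ry": 0, "rz": 0},
    {"tx": 0, "ty": 0, "tz": -5, "rx": 0, "ry": 0, "rz": 0},
    {"tx": 0, "ty": 0, "tz": -3, "rx": 0, "ry": 0, "rz": 0},
    {"tx": 0, "ty": 0, "tz": -1.5, "rx": 0, "ry": 0, "rz": 0},
    {"tx": 0, "ty": 0, "tz": 0, "rx": 0, "ry": 0, "rz": 0},
    {"tx": 0, "ty": 0, "tz": 0, "rx": 0, "ry": 0, "rz": 0}
  ]
}}

```text
time: 6.2
tool_pos: [577.5, 8.0, 9.3]
tcp_rot: [3.141, -0.0, 0.168]
contact_force: [0.3, -0.6, -1.2]
grip_width: 19.7
finger_force: 30.0
```

Request:
{"op": "carry_out", "data": {
  "plan": [
    {"tx": 0, "ty": 0, "tz": -1, "rx": 0, "ry": 0, "rz": 0},
    {"tx": 0, "ty": 0, "tz": 0, "rx": 0, "ry": 0, "rz": 0}
  ]
}}

```text
time: 6.4
tool_pos: [577.4, 8.0, 8.3]
tcp_rot: [3.141, -0.0, 0.168]
contact_force: [0.6, -0.3, -1.1]
grip_width: 19.8
finger_force: 30.0
```

Request:
{"op": "carry_out", "data": {
  "plan": [
    {"tx": 0, "ty": 0, "tz": 0, "rx": 0, "ry": 0, "rz": 0},
    {"tx": 0, "ty": 0, "tz": 0, "rx": 0, "ry": 0, "rz": 0},
    {"tx": 0, "ty": 0, "tz": 0, "rx": 0, "ry": 0, "rz": 0},
    {"tx": 0, "ty": 0, "tz": 0, "rx": 0, "ry": 0, "rz": 0},
    {"tx": 0, "ty": 0, "tz": 0, "rx": 0, "ry": 0, "rz": 0}
  ],
  "gripper": 0.55
}}

```text
time: 6.9
tool_pos: [577.4, 8.0, 8.3]
tcp_rot: [3.141, -0.0, 0.168]
contact_force: [0.4, -0.6, 0.3]
grip_width: 41.0
finger_force: 0.0
```

Request:
{"op": "carry_out", "data": {
  "plan": [
    {"tx": 0, "ty": 0, "tz": 10, "rx": 0, "ry": 0, "rz": 0},
    {"tx": 0, "ty": 0, "tz": 25, "rx": 0, "ry": 0, "rz": 0},
    {"tx": 0, "ty": 0, "tz": 40, "rx": 0, "ry": 0, "rz": 0},
    {"tx": -40, "ty": 0, "tz": 30, "rx": 0, "ry": 0, "rz": 0},
    {"tx": -45, "ty": 0, "tz": 0, "rx": 0, "ry": 0, "rz": 0},
    {"tx": 0, "ty": 0, "tz": 0, "rx": 0, "ry": 0, "rz": 0},
    {"tx": 0, "ty": 0, "tz": 0, "rx": 0, "ry": 0, "rz": 0}
  ]
}}

```text
time: 7.6
tool_pos: [492.1, 8.0, 114.3]
tcp_rot: [3.141, -0.001, 0.168]
contact_force: [1.6, -0.5, 0.0]
grip_width: 41.2
finger_force: 0.0
```

Run:
```python
from h import *
o=bot.get_obs(); a=bot.capture("wrist")[:,:,::-1]; b=bot.capture("scene")[:,:,::-1]
a=cv2.resize(a,(400,300)); b=cv2.resize(b[150:300,180:380],(400,300),interpolation=cv2.INTER_CUBIC)
cv2.imwrite("pics/f.png",np.hstack([a,b])); print(o["time"],o["tool_pos"],o["grip_width"],o["finger_force"])
```

```text
7.6 [492.09458614   8.0380168  114.3150345 ] 41.22626761796327 0.0
```

View pics/f.png

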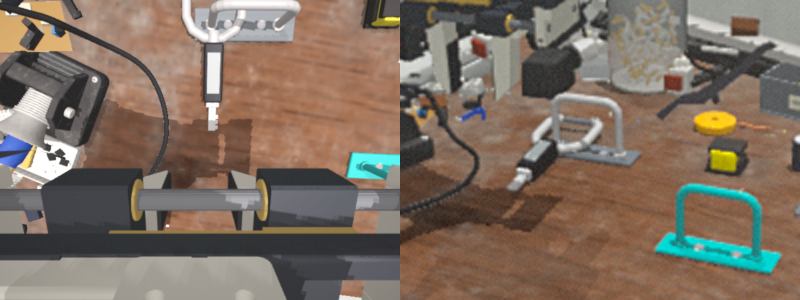

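The clip lies on the bench and plate with the hook round the left leg. The gripper is clear and empty, so I'm handing in.

```bash
python3 -c "
from plant import bot
print(bot.close_job())"
```

```text
the job is handed in; nothing more can be done
None
```

The snap hook is clipped round the left leg of the tall eye. I saw the gate shut behind the leg before lowering. The key clip then lay at rest, partly on the eye's 4 mm plate so tilted a few degrees by my estimate. The gripper was clear when I handed in at about 7.7 s.

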